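Spring check of a bracket arm and release of its batch

ROBOT

A 6-joint arm with a two-finger parallel gripper is mounted at the origin on the work surface. World frame = base frame: x ahead of the robot, y to its left, z up, the work surface at z = 0. Lengths are in m, angles in rad, forces in N, time in s.
With the tool pointing down it reaches from about 0.375 to 0.9 m from the base axis. Payload 3.1 kg.
Tool frame: the origin (TCP) lies between the finger pads; the fingertips stand 17 mm ahead of it and the grasp point (between the pads) lies 2 mm behind it; z points along the fingers, y is the line along which they close (so a half turn about z gives the same grasp; the last joint's range is limited). The gripper opens to 85 mm and grips with 20 to 120 N. Pads are 22 mm wide; open, the fingers measure 114 mm over their backs; the gripper's body (76 mm by 85 mm) begins 54 mm behind the grasp point. The pads swing forward as they close: fully open they stand 13 mm farther back than shut.
Start: joints at [0.952, 0.527, 1.433, -0, 1.181, -0.178], TCP at [0.267, 0.565, 0.248] pointing down, gripper open.
Joint ranges: [-3.08, 3.08], [-0.75, 2.2], [0.22, 2.44], [-1.43, 4.57], [0, 2.65], [-2.85, 2.85]. Speed limits (rad/s): [2.79, 2.79, 3.14, 3.14, 3.14, 3.14].

INTERFACE

Orientations are given as a unit quaternion [x, y, z, w].
In Python, from station import sense, vision, order gives the robot as it stands.
- The arm moves only by the shell command python3 -m crank 'ROWS' [OPENING] [FORCE]. ROWS is JSON, a list of rows, each an object with "dp": the shift along the world's x, y, z in units of 30 mm (1.0 is 30 mm), a list of three; "angular": the turn, a rotation vector about the world's x, y, z in degrees, a list of three. In form: [{"dp": [dx, dy, dz], "angular": [ax, ay, az]}, ...]. A call has 1 to 20 rows; each row shifts and turns the commanded pose from where the row before left it; what a row does not reach is not made up. A row lasts 1/10 s, in which the tool goes at most 50 mm and 8.59 degrees, less where a joint would pass 70% of its speed; a pose out of reach is approached as far as the arm can. A call is refused whole if a number of a shift passes 1 or a number of a turn 8.59, either way. A call with a gripper value outside its range is refused whole. OPENING is the closure, from 0 (fully open) to 1 (shut), set as the call begins (- or left out, the last holds). The fingers move at their own pace and stop on an object; FORCE is the grip in N (left out, the last holds). Time passes only in rows, so rows that do not move let the fingers close. It gives the time, the measured TCP pose, the force, the opening and the grip force at its end, in the units of the state.
- sense(): the state, without advancing time (a new reading comes with each control period).
- vision.snapshot(name): name is "scene" or "top" or "wrist"; returns a dict with "image" (400x640x3 uint8, blue, green, red), "range_z" (400x640 float32, m along the optical axis (not along the pixel's ray), 0 where there is no reading), "mtx" (3x3 intrinsics, pixels), "dist" ([k1, k2, p1, p2, k3] as OpenCV has them; the pictures are not rectified), "pose" (4x4, takes a point from camera to world coordinates); the wrist camera has in their place "mount" (4x4, takes a point from camera to tool coordinates, whose origin is the TCP and whose axes are the flange's). Camera axes: x right, y down, z forward; pixel columns grow to the right and rows downward; lengths in m; the calibration is good to about 2 mm. A picture is of the moment at which its call begins: read the wrist's pose just before it.
- order.sign_off(): hands the job in; it is judged then, once.
The state is a dict: "t": time; "q": joint angles; "qd": joint speeds; "tau": joint torques, N m; "tcp_pos": TCP position; "tool_rot": TCP orientation; "force": force on the tool from outside, world axes, zero at the start; "ft_torque": the same for the moment, N m; "finger_gap": opening from 0.0 (shut) to 1.0 (fully open); "gripper_force": force on a finger pad.
Only numpy, scipy, OpenCV 4.12 (cv2) and the standard library are available. Lean on these libraries where they do the work, as an engineer would, in place of code of your own. Each camera call takes 0.05 s, during which the arm holds its last target. There are 200 camera calls.

TASK

Check the spring of the bracket arm on the gauge: push the orange drag pointer back to zero, so that its front just touches the brass foot of the arm, then press straight down on the yellow bar at the arm's mid-span with about 10 N, hold it for a good second and let go, leaving the drag pointer where the arm has pushed it. If the pointer's black needle was left within the green part of the scale, push the blue batch carriage fully home against the green end stop; if it was left in the red part, against the red one. Press gently and leave the other things on the bench where they are.

Things in the scene. Friction and masses are not known exactly. Their poses are not given: they have to be found in the camera images.
- gauge: Spring gauge fixed on the bench: white-topped board 360 x 130 x 20 mm (x -165 to +195). Origin on the bench under the arm's hinge; +x along the arm from hinge to free tip, z up. Two grey cheeks (x -20 to +24, y +-25 to +-35, up to 142 mm high) carry the hinge, 128 mm up. The black bracket arm, 36 mm wide, reaches level from there to x = +180 mm.
- foot_rear (a point): Rear face of the arm's brass foot, which hangs below the hinge between the cheeks: at rest at x = -8 mm of the gauge, 32 mm above the bench. Pressing the arm down swings the foot towards the gauge's -x and so pushes the drag pointer to -x; on release the arm springs back and the pointer stays.
- scale_zero (a point): Zero of the scale, at x = -50 mm of the gauge, 51 mm up, over the pointer's channel. The channel lies along the gauge's x from -165 (open end) to -20 mm; its side walls and lips are 51 mm high, 62 mm wide in all, with a slot 22 mm wide for the fin.
- scale_border (a point): Border of the scale painted on the lips, at x = -70 mm of the gauge: green from here to zero, red from here to x = -120 mm.
- pointer: Loose orange drag pointer, 0.12 kg: sled 84 (x) x 30 x 24 mm in the channel, its x along the gauge's x. Origin in the middle of its underside, 20 mm above the bench, right below its black needle. To push it: upright fin at its rear, x -42 to -30 mm, 18 mm wide, top 87 mm above the bench. At zero its origin is at x = -50 mm of the gauge; it starts 25 to 45 mm behind that.
- leaf (a joint): Angle of the bracket arm (rad): 0 at rest, level; grows as it is pressed down, stop at 0.46. A damped spring hinge, almost without preload (under 1 N at the bar); springs differ from part to part: 10 N on the yellow bar gives about 0.13 to 0.33 rad, i.e. 12 to 29 mm down at the bar and 12 to 31 mm of pointer travel. Pressed fast it overshoots.
- press_bar: Round yellow bar (it can roll) across the bracket arm at mid-span, 44 mm long along the gauge's y, 18 mm thick. Origin in the middle of its axis, at rest 132 mm above the bench and 90 mm from the hinge; its top is 9 mm above the origin.
- rail: Aluminium rail fixed on the bench, 100 (x) x 420 (y) x 12 mm, origin in the middle of its underside; the carriage slides along its y.
- carriage_mid (a point): Middle of the underside of the blue batch carriage, an open tray of black brackets 90 (across the rail) x 120 (along it) x 50 mm, 16 mm above the bench, its top at 66 mm. It slides stiffly (2 N) along the rail's y, 100 mm either way from the middle, and cannot lift.
- green_stop: Green end stop fixed on one end of the rail, 100 x 20 x 45 mm, 180 mm from the rail's middle, its top 57 mm above the bench; origin in the middle of its underside. With the carriage fully home its middle is 80 mm from this origin.
- red_stop: Red end stop, the same, on the other end of the rail.
- driver: Bystander: orange and black power screwdriver lying on the bench, 250 mm long, 40 mm high.
- bracket: Bystander: black sheet-steel bracket, 140 x 100 x 40 mm.
- red_bin: Bystander: loose red bin, 120 x 160 x 70 mm.
- battery: Bystander: black and red tool battery, 100 x 70 x 63 mm.
- socket: Bystander: steel socket standing on end, 28 mm across, 50 mm high.
- tool_tin: Bystander: yellow tin, 60 x 70 x 40 mm.
Mind the look-alikes: they are no part of the job. Of the things shaped like the pointer, the orange one is meant.

How it is judged:
On the way, in this order (a step that is already met when the one before it is completed fails the run):
1. the drag pointer has been pushed back to zero (within 3 mm of touching the arm's foot) (x of pointer in the frame of gauge above -0.053 m), for 0.2 s.
2. the yellow bar is pressed with 8 to 12.5 N, held for 0.6 s (contact force between the fingers and press_bar between 8 and 12.5 N), for 0.6 s.
3. the carriage is fully home at the stop whose colour the needle shows (((x of pointer in the frame of gauge above -0.073 m and horizontal distance between carriage_mid and green_stop below 0.088 m) or (x of pointer in the frame of gauge below -0.067 m and horizontal distance between carriage_mid and red_stop below 0.088 m))), for 0.2 s.
At the end, for the whole second after the job is handed in: Arm released and up (under 0.03 rad); drag pointer at rest 6 to 44 mm behind zero; carriage home (within 8 mm) at the green stop if the needle is less than 20 mm behind zero, at the red stop if more (either within 3 mm of that border) (x of pointer in the frame of gauge between -0.094 and -0.056 m and value of joint leaf below 0.03 rad and linear speed of pointer below 0.02 m/s and ((x of pointer in the frame of gauge above -0.073 m and horizontal distance between carriage_mid and green_stop below 0.088 m) or (x of pointer in the frame of gauge below -0.067 m and horizontal distance between carriage_mid and red_stop below 0.088 m))); the robot touches nothing.
It fails at once if the yellow bar is pressed with more than 20 N (contact force between the fingers and press_bar above 20 N).
It fails at once if a bystander is moved by more than 20 mm (distance of any of driver, bracket, red_bin, battery, socket, tool_tin from where it was at the start of the episode above 0.02 m).
It also fails if it takes over 67 s, if anything falls off the work surface, if the arm or the gripper's body presses on something with over 40 N, if the wrist force passes 120 N, or if a joint passes its speed limit or range.

## Working session

There is one attempt and no reset: what is moved stays moved. The work goes in short steps, Python scripts to look and compute and a shell command to move; the robot and the scene stay as the last step left them, time stands still between calls to the robot, and variables do not carry over. Pictures are saved under pics/ and viewed, at most 10 in all, crops included, and the job is handed in when it is done.

```bash
mkdir -p pics
cat > h.py <<'E'
import numpy as np, cv2
from station import sense, vision, order
def snap(n):
    s=vision.snapshot(n); return s
def cloud(s,T=None):
    T=s.get("pose") if T is None else T
    d=s["range_z"]; h,w=d.shape
    u,v=np.meshgrid(np.arange(w),np.arange(h))
    p=cv2.undistortPoints(np.stack([u,v],-1).reshape(-1,1,2).astype(np.float64),s["mtx"],np.array(s["dist"])).reshape(h,w,2)
    P=np.dstack([p*d[...,None],d]); T=np.array(T)
    W=P@T[:3,:3].T+T[:3,3]; W[d==0]=np.nan
    return W
E
python3 - <<'E'
from h import *
for n in ("top","scene"):
    s=snap(n); cv2.imwrite(f"pics/{n}0.png",s["image"]); W=cloud(s); np.save(f"{n}0.npy",W); print(np.array(s["pose"])[:3,3])
st=sense(); print(st)
E
```

```text
[0.35697834 0.01658364 1.57514581]
[ 0.83942076 -0.55644667  0.75795673]
{'t': 0.1, 'q': array([ 9.51495202e-01,  5.28358344e-01,  1.43382662e+00,  1.41046962e-05,
        1.18138807e+00, -1.78501682e-01]), 'qd': array([ 0.00230053, -0.00162917, -0.00268187, -0.00043713, -0.00051401,
       -0.00024454]), 'tau': array([ 2.14952474e-04, -4.43303382e+01, -1.78585589e+01, -2.22057051e-04,
        3.82498067e-03,  2.44359711e-05]), 'tcp_pos': array([0.26626162, 0.56474658, 0.24742388]), 'tool_rot': array([ 2.18622205e-01,  9.75809075e-01, -9.09913956e-04, -3.90605049e-04]), 'force': array([-0.78541639,  0.45803781, -0.63955748]), 'ft_torque': array([-0.01553591, -0.01459211,  0.01837572]), 'gripper_force': 0.0, 'finger_gap': 1.0029938044143567}
```

View pics/top0.png

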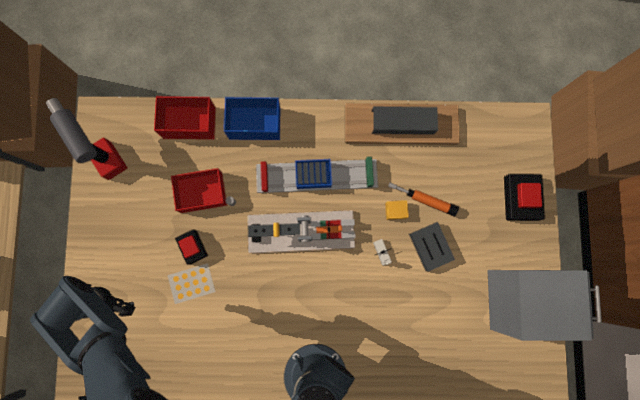

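View pics/scene0.png

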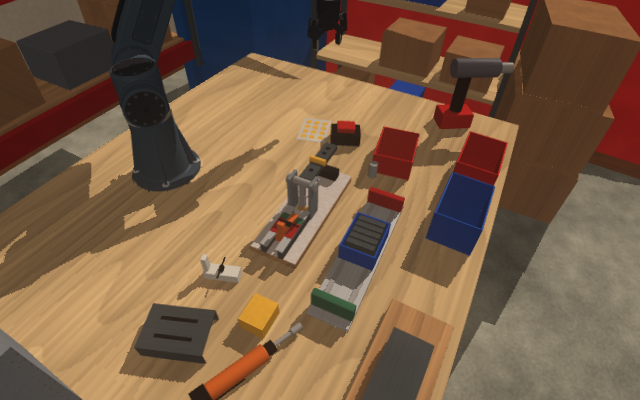

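Top view: the gauge is at (302,232) with its arm pointing left, and the yellow bar is at (277,230). The rail's carriage is at (313,174), the red stop at (262,177) and the green stop at (370,172). Pointer candidates are the orange one in the channel (328,230) and a white look-alike on the bench (382,252). I choose the orange one. The other oranges are the driver (430,200) and the tin (397,210). Next is a close crop plus measurement.

Run:
```python
from h import *
im=cv2.imread("pics/top0.png"); W=np.load("top0.npy")
c=cv2.resize(im[150:260,240:390],None,fx=5,fy=5,interpolation=cv2.INTER_CUBIC); cv2.imwrite("pics/c1.png",c)
hsv=cv2.cvtColor(im,cv2.COLOR_BGR2HSV)
R=np.zeros(im.shape[:2],bool); R[205:260,240:360]=1
Z=W[...,2]
# gauge board footprint
m=R&(Z>0.012)&(Z<0.2)
p=W[m]; r=cv2.minAreaRect(p[:,:2].astype(np.float32)); print("gauge",r)
b=R&(Z>0.013)&(Z<0.027); print("board",cv2.minAreaRect(W[b][:,:2].astype(np.float32)))
y=R&(hsv[...,0]>18)&(hsv[...,0]<33)&(hsv[...,1]>120)&(Z>0.11); print("bar",np.median(W[y],0),y.sum(), W[y][:,2].max())
o=R&(hsv[...,0]>3)&(hsv[...,0]<18)&(hsv[...,1]>150)&(Z>0.075)
print("fin",W[o].mean(0),W[o].min(0),W[o].max(0),o.sum())
R2=np.zeros_like(R);R2[150:205,250:385]=1
for nm,h0,h1,z0 in(("green",50,90,.045),("blue",100,130,.055),("red",0,8,.045)):
    q=R2&(hsv[...,0]>=h0)&(hsv[...,0]<=h1)&(hsv[...,1]>90)&(Z>z0)
    if nm=="red": q[:,:255]=0
    print(nm,q.sum(),cv2.minAreaRect(W[q][:,:2].astype(np.float32)),np.median(W[q][:,2]))
```

```text
gauge ((0.4795375168323517, 0.05289316177368164), (0.13051725924015045, 0.35917603969573975), 3.035348415374756)
board ((0.4795375168323517, 0.05289316177368164), (0.13051725924015045, 0.35917603969573975), 3.035348415374756)
bar [0.47503502 0.12634915 0.13848914] 65 0.14538832063861773
fin [ 0.48319297 -0.05961838  0.09000077] [ 0.45372072 -0.0814975   0.08033271] [0.49412389 0.13526822 0.13737073] 25
green 149 ((0.6805484294891357, -0.179090216755867), (0.09315572679042816, 0.018718592822551727), 2.689850330352783) 0.055572418938331536
blue 170 ((0.6718327403068542, 0.011472877115011215), (0.08921507745981216, 0.11746707558631897), 3.3347175121307373) 0.06431056353171072
red 152 ((0.6633244752883911, 0.17843586206436157), (0.09854430705308914, 0.018749265000224113), 4.770606517791748) 0.05567426503908879
```

View pics/c1.png

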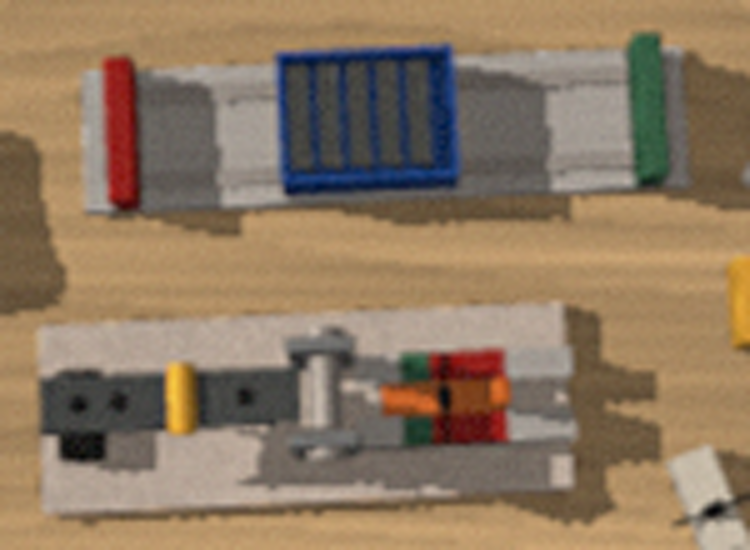

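The crop confirms the picture: the orange pointer with its fin is in the channel (needle at crop 445,397, red zone). Estimated gauge origin is (0.480,0.037) with its x axis at yaw 93°. I'll shut the gripper and fly behind the pointer.

```bash
python3 -m crank '[{"dp":[0.35,-1,0],"angular":[0,0,7.1]},{"dp":[0.35,-1,0],"angular":[0,0,7.1]},{"dp":[0.35,-1,0],"angular":[0,0,7.1]},{"dp":[0.35,-1,0],"angular":[0,0,7]},{"dp":[0.35,-1,0],"angular":[0,0,0]},{"dp":[0.35,-1,0],"angular":[0,0,0]},{"dp":[0.35,-1,0],"angular":[0,0,0]},{"dp":[0.35,-1,0],"angular":[0,0,0]},{"dp":[0.35,-1,0],"angular":[0,0,0]},{"dp":[0.35,-1,0],"angular":[0,0,0]},{"dp":[0.35,-1,0],"angular":[0,0,0]},{"dp":[0.35,-1,0],"angular":[0,0,0]},{"dp":[0.4,-1,0],"angular":[0,0,0]},{"dp":[0.4,-1,0],"angular":[0,0,0]},{"dp":[0.4,-1,0],"angular":[0,0,0]},{"dp":[0.4,-1,0],"angular":[0,0,0]},{"dp":[0.4,-1,0],"angular":[0,0,0]},{"dp":[0.4,-1,0],"angular":[0,0,0]},{"dp":[0.4,-1,0],"angular":[0,0,0]},{"dp":[0.4,-1,0],"angular":[0,0,0]}]' 1
python3 -m crank '[{"dp":[0,-0.8,0],"angular":[0,0,0]},{"dp":[0,-0.8,0],"angular":[0,0,0]},{"dp":[0,-0.8,0],"angular":[0,0,0]},{"dp":[0,-0.7,0],"angular":[0,0,0]},{"dp":[0,0,0],"angular":[0,0,0]},{"dp":[0,0,0],"angular":[0,0,0]}]'
python3 - <<'E'
from h import *
from scipy.spatial.transform import Rotation as Ro
st=sense(); R=Ro.from_quat(st["tool_rot"]).as_matrix(); print(R.round(3),st["force"],st["finger_gap"])
s=snap("wrist"); T=np.eye(4);T[:3,:3]=R;T[:3,3]=st["tcp_pos"]; W=cloud(s,T@np.array(s["mount"])); np.save("w1.npy",W)
im=s["image"];cv2.imwrite("pics/w1.png",im);hsv=cv2.cvtColor(im,cv2.COLOR_BGR2HSV)
u=np.array([np.cos(np.radians(93.03)),np.sin(np.radians(93.03))]);O=np.array([.4803,.0375])
D=W[...,:2]-O; gx=D@u; gy=D@np.array([-u[1],u[0]]);Z=W[...,2]
o=(hsv[...,0]>3)&(hsv[...,0]<18)&(hsv[...,1]>140)&(abs(gy)<.03)&(gx<0)
f=o&(Z>.078)&(Z<.1); print("fin top",f.sum(),[ (a[f].min(),np.median(a[f]),a[f].max()) for a in(gx,gy,Z)])
g=(Z>.012)&(Z<.028)&(gx<0); print("board min gx",np.nanpercentile(gx[g&(abs(gy)<.06)],1))
E
```

```text
t: 2.1
tcp_pos: [0.4887, -0.036, 0.248]
tool_rot: [-0.026, 1.0, 0.0, -0.0]
force: [0.4, 1.3, 0.3]
finger_gap: -0.001
gripper_force: 0.0
t: 2.7
tcp_pos: [0.4882, -0.1276, 0.248]
tool_rot: [-0.026, 1.0, 0.001, -0.0]
force: [-0.8, 0.5, -0.2]
finger_gap: -0.0
gripper_force: 0.0
[[-0.999 -0.052 -0.001]
 [-0.052  0.999  0.001]
 [ 0.001  0.001 -1.   ]] [-0.75271865  0.52665969 -0.16228047] -0.00030181724362131264
fin top 262 [(np.float64(-0.12041394193527004), np.float64(-0.1149740667500671), np.float64(-0.10855872226541012)), (np.float64(-0.006802229904043157), np.float64(0.0028379557382397975), np.float64(0.011320359248205689)), (np.float64(0.07802999605385136), np.float64(0.08666019652014173), np.float64(0.08863148908430185))]
board min gx -0.5018809670676748
```

View pics/w1.png

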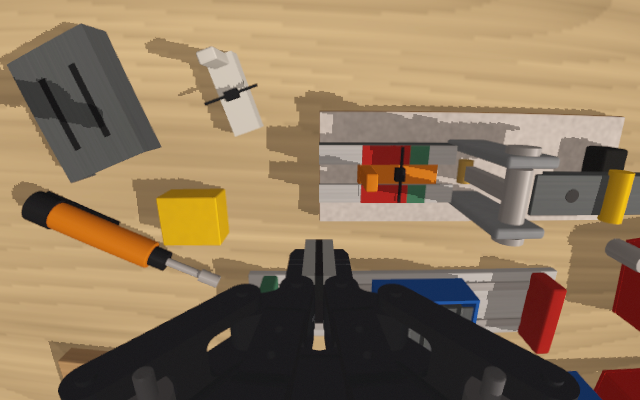

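Wrist view: the orange pointer's fin is at (371,181) and its needle is at (400,174) in the red zone. The white look-alike is at (232,95), off the gauge. The fin centre is at gauge x = -115 mm, so the pointer is 29 mm behind zero. I'll descend behind it and push.

```bash
python3 -m crank '[{"dp":[-0.05,0,-0.95],"angular":[0,0,0]},{"dp":[0,0,-0.95],"angular":[0,0,0]},{"dp":[0,0,-0.95],"angular":[0,0,0]},{"dp":[0,0,-0.95],"angular":[0,0,0]},{"dp":[0,0,-0.95],"angular":[0,0,0]},{"dp":[0,0,-0.9],"angular":[0,0,0]},{"dp":[0,0,0],"angular":[0,0,0]},{"dp":[0,0,0],"angular":[0,0,0]}]'
python3 -m crank '[{"dp":[-0.02,0.35,0],"angular":[0,0,0]},{"dp":[-0.02,0.35,0],"angular":[0,0,0]},{"dp":[-0.01,0.2,0],"angular":[0,0,0]},{"dp":[-0.01,0.15,0],"angular":[0,0,0]},{"dp":[-0.01,0.15,0],"angular":[0,0,0]},{"dp":[-0.01,0.15,0],"angular":[0,0,0]},{"dp":[-0.01,0.15,0],"angular":[0,0,0]},{"dp":[-0.01,0.15,0],"angular":[0,0,0]},{"dp":[0,0,0],"angular":[0,0,0]}]'
```

```text
t: 3.55
tcp_pos: [0.487, -0.1268, 0.0789]
tool_rot: [-0.027, 1.0, 0.0, -0.001]
force: [-0.1, 0.4, 0.2]
finger_gap: -0.002
gripper_force: 0.0
t: 4.45
tcp_pos: [0.4837, -0.0775, 0.0787]
tool_rot: [-0.027, 1.0, 0.0, -0.0]
force: [-0.8, 0.0, 0.5]
finger_gap: -0.001
gripper_force: 0.0
```

```bash
python3 -m crank '[{"dp":[0,0.06,0],"angular":[0,0,0]},{"dp":[-0.01,0.06,0],"angular":[0,0,0]},{"dp":[0,0.06,0],"angular":[0,0,0]},{"dp":[0,0,0],"angular":[0,0,0]},{"dp":[0,0,0],"angular":[0,0,0]}]'
python3 - <<'E'
from h import *
from scipy.spatial.transform import Rotation as Ro
st=sense(); R=Ro.from_quat(st["tool_rot"]).as_matrix()
s=snap("wrist"); T=np.eye(4);T[:3,:3]=R;T[:3,3]=st["tcp_pos"]; W=cloud(s,T@np.array(s["mount"]))
im=s["image"];cv2.imwrite("pics/w2.png",im);hsv=cv2.cvtColor(im,cv2.COLOR_BGR2HSV)
u=np.array([np.cos(np.radians(93.03)),np.sin(np.radians(93.03))]);O=np.array([.4803,.0375])
D=W[...,:2]-O; gx=D@u; gy=D@np.array([-u[1],u[0]]);Z=W[...,2]
o=(hsv[...,0]>3)&(hsv[...,0]<18)&(hsv[...,1]>140)&(abs(gy)<.03)&(gx<0)
f=o&(Z>.078)&(Z<.1); print("fin",f.sum(),[ np.percentile(gx[f],q) for q in(2,50,98)] if f.any() else 0)
E
```

```text
t: 4.95
tcp_pos: [0.4836, -0.0726, 0.0787]
tool_rot: [-0.027, 1.0, 0.0, -0.0]
force: [-0.6, 0.2, 0.7]
finger_gap: 0.002
gripper_force: 0.0
fin 928 [np.float64(-0.09536568955044385), np.float64(-0.08939515590183406), np.float64(-0.08400266993963743)]
```

View pics/w2.png

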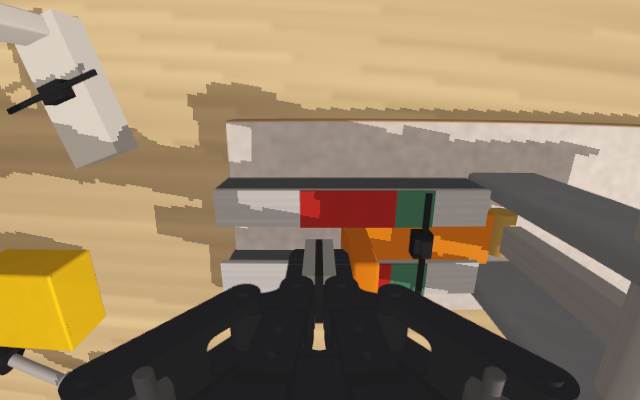

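The pointer's fin is at (360,260), with the needle at (425,240) close to the green's zero end (435) and the foot at (500,225). About 3 mm remain, so I'll creep.

```bash
python3 -m crank '[{"dp":[0,0.04,0],"angular":[0,0,0]},{"dp":[0,0.04,0],"angular":[0,0,0]},{"dp":[0,0,0],"angular":[0,0,0]}]'
python3 -m crank '[{"dp":[0,0.03,0],"angular":[0,0,0]},{"dp":[0,0,0],"angular":[0,0,0]},{"dp":[0,0,0],"angular":[0,0,0]}]'
```

```text
t: 5.3
tcp_pos: [0.4838, -0.0704, 0.0788]
tool_rot: [-0.027, 1.0, -0.0, -0.0]
force: [0.5, -1.3, -0.2]
finger_gap: -0.001
gripper_force: 0.2
t: 5.6
tcp_pos: [0.4838, -0.0695, 0.0788]
tool_rot: [-0.027, 1.0, 0.0, -0.0]
force: [0.3, 0.2, -0.5]
finger_gap: 0.002
gripper_force: 0.2
```

```bash
python3 -m crank '[{"dp":[0,0.03,0],"angular":[0,0,0]},{"dp":[0,0,0],"angular":[0,0,0]},{"dp":[0,0,0],"angular":[0,0,0]}]'
python3 - <<'E'
from h import *
from scipy.spatial.transform import Rotation as Ro
st=sense(); R=Ro.from_quat(st["tool_rot"]).as_matrix();print(st["force"],st["tcp_pos"])
s=snap("wrist"); T=np.eye(4);T[:3,:3]=R;T[:3,3]=st["tcp_pos"]; W=cloud(s,T@np.array(s["mount"]))
im=s["image"];cv2.imwrite("pics/w3.png",im[150:320,280:560].repeat(2,0).repeat(2,1));hsv=cv2.cvtColor(im,cv2.COLOR_BGR2HSV)
u=np.array([np.cos(np.radians(93.03)),np.sin(np.radians(93.03))]);O=np.array([.4803,.0375])
D=W[...,:2]-O; gx=D@u; gy=D@np.array([-u[1],u[0]]);Z=W[...,2]
o=(hsv[...,0]>3)&(hsv[...,0]<18)&(hsv[...,1]>140)&(abs(gy)<.03)&(gx<0)
f=o&(Z>.078)&(Z<.1); print("fin",f.sum(),[ np.percentile(gx[f],q) for q in(2,50,98)])
E
```

```text
t: 5.9
tcp_pos: [0.4838, -0.0686, 0.0788]
tool_rot: [-0.027, 1.0, 0.0, -0.0]
force: [0.2, -0.0, -0.3]
finger_gap: 0.002
gripper_force: 0.2
[ 0.16504454 -0.02020879 -0.32503257] [ 0.48379051 -0.06858697  0.07877796]
fin 933 [np.float64(-0.09149701062820545), np.float64(-0.0853915169666278), np.float64(-0.08010310929871371)]
```

View pics/w3.png

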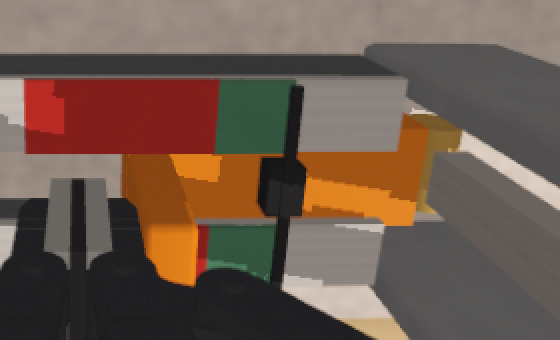

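The needle at (290,180) sits at the zero end of the green (297), and the pointer's front at (427,170) meets the brass foot. Now I'll retreat, rise and move over the yellow bar.

```bash
python3 -m crank '[{"dp":[0.02,-0.4,0],"angular":[0,0,0]},{"dp":[0.02,-0.6,0],"angular":[0,0,0]},{"dp":[0,0,0.95],"angular":[0,0,0]},{"dp":[0,0,0.95],"angular":[0,0,0]},{"dp":[0,0,0.95],"angular":[0,0,0]},{"dp":[0,0,0.95],"angular":[0,0,0]},{"dp":[0,0,0.95],"angular":[0,0,0]},{"dp":[0,0,0.9],"angular":[0,0,0]},{"dp":[-0.04,1,0],"angular":[0,0,0]},{"dp":[-0.04,1,0],"angular":[0,0,0]},{"dp":[-0.04,1,0],"angular":[0,0,0]},{"dp":[-0.04,1,0],"angular":[0,0,0]},{"dp":[-0.04,1,0],"angular":[0,0,0]},{"dp":[-0.04,1,0],"angular":[0,0,0]},{"dp":[-0.04,1,0],"angular":[0,0,0]},{"dp":[-0.04,0.5,-0.5],"angular":[0,0,0]},{"dp":[0,0,-0.7],"angular":[0,0,0]},{"dp":[0,0,-0.8],"angular":[0,0,0]},{"dp":[0,0,-0.5],"angular":[0,0,0]},{"dp":[0,0,0],"angular":[0,0,0]}]'
python3 - <<'E'
from h import *
for i in range(3):
    st=sense(); print(st["t"],st["tcp_pos"],st["force"]); 
    s=snap("top")
W=cloud(s);im=s["image"];hsv=cv2.cvtColor(im,cv2.COLOR_BGR2HSV)
u=np.array([np.cos(np.radians(93.03)),np.sin(np.radians(93.03))]);O=np.array([.4803,.0375])
D=W[...,:2]-O; gx=D@u; gy=D@np.array([-u[1],u[0]]);Z=W[...,2]
o=(hsv[...,0]>3)&(hsv[...,0]<18)&(hsv[...,1]>140)&(abs(gy)<.02)&(gx<0)&(Z>.07)
print("fin gx",np.median(gx[o]),o.sum())
E
```

```text
t: 7.95
tcp_pos: [0.474, 0.1258, 0.1715]
tool_rot: [-0.026, 1.0, -0.0, -0.003]
force: [-0.5, 0.1, 1.1]
finger_gap: -0.003
gripper_force: 0.0
7.95 [0.47399606 0.12576588 0.17148019] [-0.49121164  0.07440042  1.07704062]
8.0 [0.47496588 0.1258343  0.17261387] [-0.29990333 -1.16986022 -0.72605481]
8.05 [0.4756888  0.12591306 0.17340822] [-0.82456219 -0.01264756  0.01097098]
fin gx -0.08428210114028989 20
```

```bash
python3 -m crank '[{"dp":[0,0.04,-0.2],"angular":[0,0,0]},{"dp":[0,0,-0.2],"angular":[0,0,0]},{"dp":[0,0,-0.1],"angular":[0,0,0]},{"dp":[0,0,-0.05],"angular":[0,0,0]},{"dp":[0,0,-0.05],"angular":[0,0,0]},{"dp":[0,0,-0.05],"angular":[0,0,0]},{"dp":[0,0,-0.05],"angular":[0,0,0]},{"dp":[0,0,0],"angular":[0,0,0]},{"dp":[0,0,0],"angular":[0,0,0]}]'
python3 -m crank '[{"dp":[0,0,-0.05],"angular":[0,0,0]},{"dp":[0,0,-0.05],"angular":[0,0,0]},{"dp":[0,0,-0.05],"angular":[0,0,0]},{"dp":[0,0,-0.05],"angular":[0,0,0]},{"dp":[0,0,0],"angular":[0,0,0]},{"dp":[0,0,0],"angular":[0,0,0]}]'
python3 -c "
from h import *
for i in range(2):
    snap('top');print(sense()['force'],sense()['tcp_pos'])"
```

```text
t: 9.0
tcp_pos: [0.4754, 0.1276, 0.1523]
tool_rot: [-0.027, 1.0, 0.0, -0.0]
force: [-1.1, -0.4, 3.3]
finger_gap: 0.003
gripper_force: 1.7
t: 9.6
tcp_pos: [0.4754, 0.1275, 0.1466]
tool_rot: [-0.027, 1.0, -0.0, 0.0]
force: [-2.1, 0.4, 5.3]
finger_gap: 0.003
gripper_force: 3.0
[-1.84446452e+00  4.77873108e-04  6.08973282e+00] [0.47536395 0.12752152 0.14659798]
[-2.53834494 -0.9117401   6.36891444] [0.47535707 0.12749843 0.14660801]
```

About 6 N at roughly 11.5 mm depth, i.e. around 0.5 N/mm. About 7 mm more is needed.

```bash
python3 -m crank '[{"dp":[0,0,-0.04],"angular":[0,0,0]},{"dp":[0,0,-0.04],"angular":[0,0,0]},{"dp":[0,0,-0.04],"angular":[0,0,0]},{"dp":[0,0,-0.04],"angular":[0,0,0]},{"dp":[0,0,-0.03],"angular":[0,0,0]},{"dp":[0,0,0],"angular":[0,0,0]}]'
python3 -c "
from h import *
F=[]
for i in range(4):
    snap('top');F.append(sense()['force'])
print(np.array(F).round(1),np.mean(F,0),sense()['tcp_pos'])"
```

```text
t: 10.3
tcp_pos: [0.4754, 0.1275, 0.1412]
tool_rot: [-0.027, 1.0, -0.0, 0.0]
force: [-2.3, -0.9, 8.8]
finger_gap: 0.006
gripper_force: 4.4
[[-2.1 -0.1  8.3]
 [-2.6 -0.1  8.7]
 [-2.3 -1.2  8.8]
 [-1.5 -0.5  9.1]] [-2.13195074 -0.46282711  8.72826106] [0.47538059 0.12746636 0.14124626]
```

```bash
python3 -m crank '[{"dp":[0,0,-0.04],"angular":[0,0,0]},{"dp":[0,0,-0.03],"angular":[0,0,0]},{"dp":[0,0,0],"angular":[0,0,0]},{"dp":[0,0,0],"angular":[0,0,0]},{"dp":[0,0,0],"angular":[0,0,0]},{"dp":[0,0,0],"angular":[0,0,0]},{"dp":[0,0,0],"angular":[0,0,0]},{"dp":[0,0,0],"angular":[0,0,0]},{"dp":[0,0,0],"angular":[0,0,0]},{"dp":[0,0,0],"angular":[0,0,0]},{"dp":[0,0,0],"angular":[0,0,0]}]'
python3 -c "
from h import *
F=[]
for i in range(5):
    snap('top');F.append(sense()['force'])
print(np.array(F).round(1),np.mean(F,0),sense()['tcp_pos'])"
```

```text
t: 11.6
tcp_pos: [0.4754, 0.1274, 0.1393]
tool_rot: [-0.027, 1.0, -0.0, 0.0]
force: [-2.9, -1.2, 9.5]
finger_gap: 0.006
gripper_force: 4.8
[[-1.8 -1.1  9.4]
 [-3.2 -1.1  8.6]
 [-3.6 -1.1 10.8]
 [-2.8 -0.2  9.7]
 [-1.2 -1.1  9.7]] [-2.53323475 -0.91688379  9.63020634] [0.47539802 0.12742298 0.13926327]
```

Held at about 10 N for over a second. Release gently, rise and read the needle.

```bash
python3 -m crank '[{"dp":[0,0,0.1],"angular":[0,0,0]},{"dp":[0,0,0.2],"angular":[0,0,0]},{"dp":[0,0,0.3],"angular":[0,0,0]},{"dp":[0,0,0.5],"angular":[0,0,0]},{"dp":[0,0,0.9],"angular":[0,0,0]},{"dp":[0,0,1],"angular":[0,0,0]},{"dp":[0,0,0.6],"angular":[0,0,0]},{"dp":[0,-1,0],"angular":[0,0,0]},{"dp":[0,-1,0],"angular":[0,0,0]},{"dp":[0,-1,0],"angular":[0,0,0]},{"dp":[0,-1,0],"angular":[0,0,0]},{"dp":[0,-1,0],"angular":[0,0,0]},{"dp":[0,-1,0],"angular":[0,0,0]},{"dp":[0,-1,0],"angular":[0,0,0]},{"dp":[0,0,0],"angular":[0,0,0]},{"dp":[0,0,0],"angular":[0,0,0]},{"dp":[0,0,0],"angular":[0,0,0]}]'
python3 - <<'E'
from h import *
from scipy.spatial.transform import Rotation as Ro
st=sense(); R=Ro.from_quat(st["tool_rot"]).as_matrix();print(st["force"],st["tcp_pos"])
s=snap("wrist"); T=np.eye(4);T[:3,:3]=R;T[:3,3]=st["tcp_pos"]; W=cloud(s,T@np.array(s["mount"]))
im=s["image"];cv2.imwrite("pics/w4.png",cv2.resize(im[90:250,240:520],None,fx=2.8,fy=2.8));hsv=cv2.cvtColor(im,cv2.COLOR_BGR2HSV)
u=np.array([np.cos(np.radians(93.03)),np.sin(np.radians(93.03))]);O=np.array([.4803,.0375])
D=W[...,:2]-O; gx=D@u; gy=D@np.array([-u[1],u[0]]);Z=W[...,2]
o=(hsv[...,0]>3)&(hsv[...,0]<18)&(hsv[...,1]>140)&(abs(gy)<.03)&(gx<0)
f=o&(Z>.078)&(Z<.1); print("fin",f.sum(),[ np.percentile(gx[f],q) for q in(2,50,98)])
E
```

```text
t: 13.55
tcp_pos: [0.4751, -0.0817, 0.2464]
tool_rot: [-0.027, 1.0, 0.0, -0.0]
force: [0.5, 0.5, 0.1]
finger_gap: -0.003
gripper_force: 0.0
[0.45043795 0.52566757 0.11806581] [ 0.47507976 -0.08165549  0.24644874]
fin 247 [np.float64(-0.11097230983573757), np.float64(-0.10533993481820408), np.float64(-0.09948920212645164)]
```

View pics/w4.png

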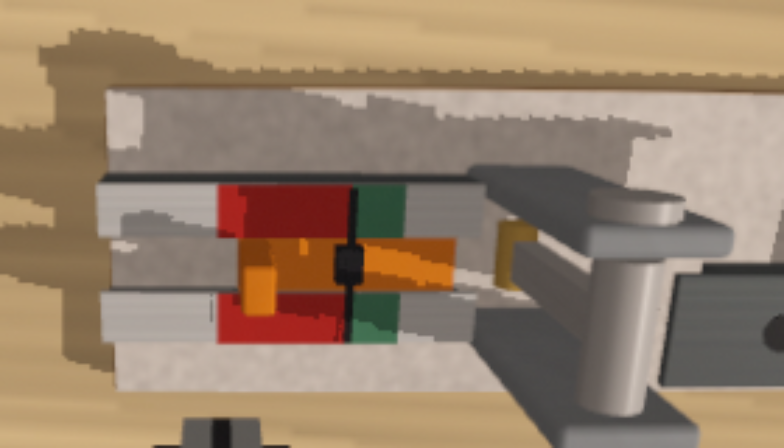

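The needle at (350,265) lies almost exactly on the red/green border (about -69.5 mm by the fin measurement, a hair on the green side). That is within the ±3 mm tolerance either way, so I choose green. The arm is back up. Next I go down between the carriage and the red stop and push toward green.

```bash
python3 -m crank '[{"dp":[0.91,0.96,0],"angular":[0,0,0]},{"dp":[0.91,0.96,0],"angular":[0,0,0]},{"dp":[0.91,0.96,0],"angular":[0,0,0]},{"dp":[0.91,0.96,0],"angular":[0,0,0]},{"dp":[0.91,0.96,0],"angular":[0,0,0]},{"dp":[0.91,0.96,0],"angular":[0,0,0]},{"dp":[0.91,0.96,0],"angular":[0,0,0]},{"dp":[0,0,-0.4],"angular":[0,0,0]},{"dp":[0,0,-0.9],"angular":[0,0,0]},{"dp":[0,0,-0.9],"angular":[0,0,0]},{"dp":[0,0,-0.9],"angular":[0,0,0]},{"dp":[0,0,-0.9],"angular":[0,0,0]},{"dp":[0,0,-0.9],"angular":[0,0,0]},{"dp":[0,0,-0.9],"angular":[0,0,0]},{"dp":[0,0,-0.6],"angular":[0,0,0]},{"dp":[0,0,0],"angular":[0,0,0]},{"dp":[0,0,0],"angular":[0,0,0]}]'
python3 -m crank '[{"dp":[0.02,-0.4,0],"angular":[0,0,0]},{"dp":[0.02,-0.4,0],"angular":[0,0,0]},{"dp":[0.01,-0.2,0],"angular":[0,0,0]},{"dp":[0.01,-0.2,0],"angular":[0,0,0]},{"dp":[0.01,-0.3,0],"angular":[0,0,0]},{"dp":[0.02,-0.3,0],"angular":[0,0,0]},{"dp":[0.02,-0.3,0],"angular":[0,0,0]},{"dp":[0.02,-0.3,0],"angular":[0,0,0]},{"dp":[0.02,-0.3,0],"angular":[0,0,0]},{"dp":[0.02,-0.3,0],"angular":[0,0,0]},{"dp":[0.02,-0.3,0],"angular":[0,0,0]},{"dp":[0.02,-0.3,0],"angular":[0,0,0]},{"dp":[0.02,-0.3,0],"angular":[0,0,0]},{"dp":[0.01,-0.2,0],"angular":[0,0,0]},{"dp":[0,0,0],"angular":[0,0,0]}]'
```

```text
t: 15.3
tcp_pos: [0.6659, 0.1196, 0.0544]
tool_rot: [-0.027, 1.0, -0.0, -0.001]
force: [0.5, -0.7, 0.2]
finger_gap: 0.001
gripper_force: 0.0
t: 16.8
tcp_pos: [0.6736, -0.0054, 0.0542]
tool_rot: [-0.026, 1.0, -0.0, -0.0]
force: [0.5, 0.9, 0.1]
finger_gap: 0.002
gripper_force: 0.0
```

```bash
python3 -m crank '[{"dp":[0.01,-0.2,0],"angular":[0,0,0]},{"dp":[0.01,-0.2,0],"angular":[0,0,0]},{"dp":[0,-0.1,0],"angular":[0,0,0]},{"dp":[0,-0.05,0],"angular":[0,0,0]},{"dp":[0,0,0],"angular":[0,0,0]}]'
python3 -m crank '[{"dp":[0,-0.05,0],"angular":[0,0,0]},{"dp":[0,-0.05,0],"angular":[0,0,0]},{"dp":[0,0,0],"angular":[0,0,0]},{"dp":[0,0,0],"angular":[0,0,0]}]'
```

```text
t: 17.3
tcp_pos: [0.6743, -0.0207, 0.0544]
tool_rot: [-0.027, 1.0, -0.0, -0.0]
force: [-0.1, 0.6, -0.6]
finger_gap: -0.0
gripper_force: 0.2
t: 17.7
tcp_pos: [0.6743, -0.0234, 0.0546]
tool_rot: [-0.027, 1.0, -0.0, 0.0]
force: [0.2, 1.2, 0.2]
finger_gap: -0.003
gripper_force: 0.6
```

```bash
python3 -m crank '[{"dp":[0,-0.05,0],"angular":[0,0,0]},{"dp":[0,-0.03,0],"angular":[0,0,0]},{"dp":[0,0,0],"angular":[0,0,0]},{"dp":[0,0,0],"angular":[0,0,0]}]'
python3 - <<'E'
from h import *
st=sense();print(st["force"])
s=snap("top");W=cloud(s);im=s["image"];hsv=cv2.cvtColor(im,cv2.COLOR_BGR2HSV);Z=W[...,2]
R2=np.zeros(Z.shape,bool);R2[150:205,250:385]=1
for nm,h0,h1,z0 in(("green",50,90,.045),("blue",100,130,.055)):
    q=R2&(hsv[...,0]>=h0)&(hsv[...,0]<=h1)&(hsv[...,1]>90)&(Z>z0)&(Z<.072)
    print(nm,q.sum(),cv2.minAreaRect(W[q][:,:2].astype(np.float32)))
E
```

```text
t: 18.1
tcp_pos: [0.6744, -0.0259, 0.0546]
tool_rot: [-0.027, 1.0, -0.0, 0.0]
force: [1.0, 1.6, -0.4]
finger_gap: -0.0
gripper_force: 0.7
[ 0.97157547  1.56376326 -0.3778728 ]
green 138 ((0.6796185970306396, -0.17914989590644836), (0.09352286159992218, 0.018597718328237534), 3.7566123008728027)
blue 103 ((0.6794908046722412, -0.12103989720344543), (0.08787252008914948, 0.0754154846072197), 3.6727476119995117)
```

```bash
python3 -m crank '[{"dp":[0,-0.04,0],"angular":[0,0,0]},{"dp":[0,-0.03,0],"angular":[0,0,0]},{"dp":[0,0,0],"angular":[0,0,0]},{"dp":[0,0,0],"angular":[0,0,0]}]'
```

```text
t: 18.55
tcp_pos: [0.6745, -0.0274, 0.0546]
tool_rot: [-0.027, 1.0, 0.0, 0.0]
force: [1.9, 4.9, -0.5]
finger_gap: 0.006
gripper_force: 2.2
```

The stop is felt (4.9 N), so the carriage is home. I'll back off, rise and do a last check.

```bash
python3 -m crank '[{"dp":[0,0.3,0],"angular":[0,0,0]},{"dp":[0,0.6,0],"angular":[0,0,0]},{"dp":[0,0,0.9],"angular":[0,0,0]},{"dp":[0,0,0.9],"angular":[0,0,0]},{"dp":[0,0,0.9],"angular":[0,0,0]},{"dp":[0,0,0.9],"angular":[0,0,0]},{"dp":[0,0,0.9],"angular":[0,0,0]},{"dp":[0,0,0.9],"angular":[0,0,0]},{"dp":[0,1,0],"angular":[0,0,0]},{"dp":[0,1,0],"angular":[0,0,0]},{"dp":[0,1,0],"angular":[0,0,0]},{"dp":[0,1,0],"angular":[0,0,0]},{"dp":[0,1,0],"angular":[0,0,0]},{"dp":[0,0,0],"angular":[0,0,0]},{"dp":[0,0,0],"angular":[0,0,0]}]'
python3 -c "
from h import *
s=snap('top');cv2.imwrite('pics/end.png',cv2.resize(s['image'][140:270,160:470],None,fx=2.5,fy=2.5))"
```

```text
t: 20.05
tcp_pos: [0.6736, 0.1504, 0.2164]
tool_rot: [-0.028, 1.0, -0.001, -0.0]
force: [0.2, -0.7, 1.0]
finger_gap: 0.002
gripper_force: 0.0
```

View pics/end.png

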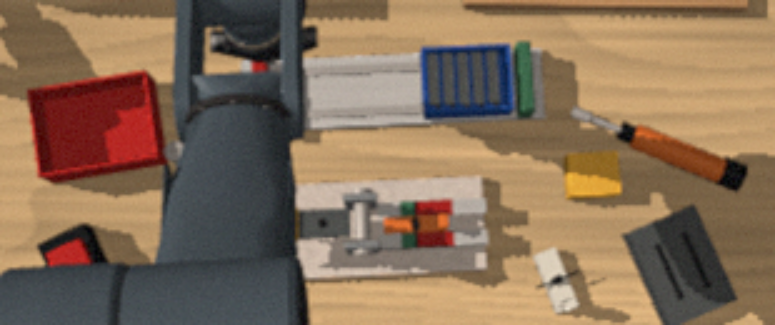

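The carriage (467,80) is home at the green stop (525,80). The needle is at the border (415,223), the robot is clear, and the bystanders in view are unmoved.

```bash
python3 -c "
from station import order
print(order.sign_off())"
```

```text
the job is handed in; nothing more can be done
None
```

I zeroed the pointer, pressed the bar at about 10 N for over a second and let go, then pushed the carriage home against the green stop and handed the job in; the needle stopped almost exactly on the red/green border (about 19.5–20 mm behind zero), so green was a close call, within the 3 mm allowed either way.

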